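# Lock the bayonet cap on an open gas drying column

## Robot

A 6-joint arm with a two-finger parallel gripper is mounted at the origin on the work surface. World frame = base frame: x ahead of the robot, y to its left, z up, the work surface at z = 0. Lengths are in m, angles in rad, forces in N, time in s.
With the tool pointing down it reaches from about 0.3 to 0.775 m from the base axis. Payload 14.6 kg.
Tool frame: the origin (TCP) lies at the very end of the fingers, on their centre line; the grasp point (between the pads) lies 19 mm behind it; z points along the fingers, y is the line along which they close (so a half turn about z gives the same grasp; the last joint's range is limited). The gripper opens to 94 mm and grips with 3 to 60 N. Pads are 16 mm wide; open, the fingers measure 119 mm over their backs; the gripper's body (75 mm by 177 mm) begins 78 mm behind the grasp point.
Start: joints at [1.07, 0.3, 1.521, -0, 1.321, -0.067], TCP at [0.231, 0.499, 0.205] pointing down, gripper open.
Joint ranges: [-3.03, 3.03], [-0.79, 2.21], [0.23, 2.52], [-1.04, 4.18], [0, 3.07], [-2.55, 2.55]. Speed limits (rad/s): [2.22, 2.22, 2.57, 3.14, 3.14, 3.14].

## Interface

Orientations are given as [roll, pitch, yaw] about the fixed x, y, z axes, in that order (R = Rz(yaw) Ry(pitch) Rx(roll)).
In Python, from station import ctrl gives the robot as it stands.
- The arm moves only by the shell command python3 -m pendant 'ROWS' [OPENING] [FORCE]. ROWS is JSON, a list of rows, each a list of 2 entries, a list of its own where there are three numbers: the shift along the world's x, y, z in cm, then the turn about the world's z in rad. A call has 1 to 20 rows; each row shifts and turns the commanded pose from where the row before left it; what a row does not reach is not made up. A row lasts 1/12 s, in which the tool goes at most 41.7 mm and 7.16 degrees, less where a joint would pass 70% of its speed; a pose out of reach is approached as far as the arm can. A call is refused whole if a number of a shift passes 4.17 or a number of a turn 0.125, either way. A call with a gripper value outside its range is refused whole. OPENING is the opening, from 0 (shut) to 1 (fully open), set as the call begins (- or left out, the last holds). The fingers move at their own pace and stop on an object; FORCE is the grip in N (left out, the last holds). Time passes only in rows, so rows that do not move let the fingers close. It gives the time, the measured TCP pose, the force, the opening and the grip force at its end, in the units of the state.
- ctrl.get_obs(): the state, without advancing time (a new reading comes with each control period).
- ctrl.camera(name): name is "scene" or "top" or "wrist"; returns a dict with "color" (384x512x3 uint8, red, green, blue), "intrinsics" (3x3 intrinsics, pixels), "camera_from_world" (4x4, takes a point from world to camera coordinates). Camera axes: x right, y down, z forward; pixel columns grow to the right and rows downward; lengths in m; the calibration is good to about 2 mm. The wrist camera is an equidistant fisheye: a pixel r from the principal point sees the ray r / f radians off the axis. A picture is of the moment at which its call begins. There is no depth.
- ctrl.hand_in(): hands the job in; it is judged then, once.
The state is a dict: "time_s": time; "qpos": joint angles; "joint_vel": joint speeds; "tau": joint torques, N m; "ee_pos": TCP position; "eef_rot": TCP orientation; "force": force on the tool from outside, world axes, zero at the start; "moment": the same for the moment, N m; "grip_width": finger opening in m; "grip_force": force on a finger pad.
Only numpy, scipy, OpenCV 4.12 (cv2) and the standard library are available. Lean on these libraries where they do the work, as an engineer would, in place of code of your own. Each camera call takes 0.05 s, during which the arm holds its last target. There are 200 camera calls.

## Task

One of the three drying columns on the gas purifier is still open after its refill. Take its cap from the blue mat, let the two lugs down through the slots in the column head, press it down against the spring and, while holding it down, twist it clockwise until the lugs catch; then let go so that the cap sits locked and upright. Feel your way: the glass column must never be loaded with more than about 50 N, pressing and twisting against the stop taken together, and the other columns, the bottle, the jar and the spanner are to be left where they are.

Things in the scene. Friction and masses are not known exactly. Their poses are not given: they have to be found in the camera images.
- cap: Loose white bayonet cap, 60 g, 43 mm tall, upright on the blue mat. Origin: centre of its foot, z up. From the foot: grey stem 25 mm across to 14 mm height, with two lugs at the foot along the cap's +x and -x; white flange 46 mm across, 14 to 19 mm; blue bar grip, 19 to 43 mm, 40 mm long along x, 14 mm wide, yellow line on top. Half a turn makes no difference.
- cap_grip (a point): Centre of the cap's bar grip, 31 mm above the cap's origin, on its axis; axes as cap. The bar points the way the lugs point.
- cap_lug (a point): Tip of one of the cap's two lugs, 2 mm above the cap's foot and 19.6 mm from its axis along the cap's +x; the other is opposite. Each lug is 8 mm wide and 4 mm thick (0 to 4 mm above the cap's origin).
- column: The open drying column: glass tube with violet filling, white foot nut, white head 56 mm across with a bayonet mouth. Origin: centre of its foot on the purifier's deck, z up. The head is screwed on the tube by hand and stands fast: its slots, pockets and rim marks are turned up to 15 degrees either way from the column's axes, and up to 1.2 mm higher or lower; see or feel where.
- mouth (a point): Centre of the top of the open column's head if it were screwed on exactly (true height within 1.2 mm), 155 mm above the column's origin, axes as column; 254 to 260 mm above the bench. Here is a round bore 28 mm wide with two opposite slots, 10.5 mm wide, reaching 21 mm from the axis. Locked and let go, the cap's foot lies 9 mm below the head's top.
- slot (a point): Where the outer end of one slot would be with the head screwed on exactly (really up to 15 degrees off): 21 mm from the axis, 60 degrees anticlockwise (from above) from the column's +x; the other slot is opposite. Red dots on the rim mark the slots. Lugs let down through them turn 60 degrees clockwise to lock; the other way is a solid wall.
- pocket (a point): Nominal roof of one pocket that catches a lug, green bar on the rim: on the column's +x (up to 15 degrees off), 5 mm below the mouth, 17 mm from the axis; the other is opposite. 1 mm of play each side, a solid stop just beyond. Between slot and pocket a ridge reaches 8.5 mm below the mouth: lugs pass it only with the cap's foot over 12.5 mm below the mouth. The flange bottoms at 14 mm.
- plate_top (a point): Nominal centre of the spring plate in the mouth, a steel disc 24 mm across, resting 5.5 mm below the mouth; its spring gives 2.5 N per mm. The cap's foot meets it, so the ridge is cleared at about 18 N and the flange bottoms at about 21 N; let go in the pockets the spring still pushes up with 9 N.
- purifier: White bench gas purifier (fixed), 310 mm wide (its y), 175 mm deep, deck 105 mm above the bench, sloping front with blue stripe and three knobs towards its -x. Origin: on the bench under the middle of its deck. Three columns stand on the deck 100 mm apart in a row along its y.
- column_b: A closed drying column (fixed), like the open one but already capped; origin at its foot; the top of its bar grip is 189 mm above the origin.
- column_c: The other closed drying column, same as column_b.
- mat: Thin blue parts mat (fixed), 150 mm (x) by 140 mm (y), 3 mm thick, on the bench; origin under its centre.
- bottle: Bystander: pale plastic bottle, 60 mm across, 125 mm tall; origin at the centre of its underside.
- jar: Bystander: small amber glass jar with black lid, 54 mm across, 55 mm tall; origin at the centre of its underside.
- spanner: Bystander: steel spanner lying flat on the bench beyond the mat.
There are look-alikes about, which are no part of the job. Of the things like the cap, leave any that is green, purple or turquoise; of the rest the smaller one is meant.

How it is judged:
By the outcome, as a careful person would: the job done as asked, in the order asked, and still so for the second after the job is handed in, with the robot touching nothing.
It also fails if it takes over 72 s, if anything falls off the work surface, if the arm or the gripper's body presses on something with over 40 N, if the wrist force passes 120 N, or if a joint passes its speed limit or range.

## Working session

There is one attempt and no reset: what is moved stays moved. The work goes in short steps, Python scripts to look and compute and a shell command to move; the robot and the scene stay as the last step left them, time stands still between calls to the robot, and variables do not carry over. Pictures are saved under pics/ and viewed, at most 10 in all, crops included, and the job is handed in when it is done.

```bash
mkdir -p pics; cat > h.py <<'E'
import numpy as np,cv2,json
from station import ctrl
def snap(n,fn,crop=None,scale=1):
    c=ctrl.camera(n);im=c["color"]
    np.savez('pics/'+fn+'.npz',im=im,K=c["intrinsics"],T=c["camera_from_world"])
    if crop: x0,y0,x1,y1=crop; im=im[y0:y1,x0:x1]
    im=cv2.resize(im,None,fx=scale,fy=scale,interpolation=cv2.INTER_CUBIC)
    cv2.imwrite('pics/'+fn+'.png',im[:,:,::-1]);return c
def ray(fn,u,v,fish=False):
    d=np.load('pics/'+fn+'.npz');K=d['K'];T=d['T']
    x=(u-K[0,2])/K[0,0];y=(v-K[1,2])/K[1,1]
    if fish:
        r=np.hypot(x,y);s=np.sin(r)/r if r>1e-9 else 1;q=np.array([x*s,y*s,np.cos(r)])
    else:q=np.array([x,y,1.])
    R=T[:3,:3];return -R.T@T[:3,3],R.T@q
def atz(fn,u,v,z,fish=False):
    o,q=ray(fn,u,v,fish);return o+q*(z-o[2])/q[2]
def proj(fn,p,fish=False):
    d=np.load('pics/'+fn+'.npz');K=d['K'];T=d['T'];c=T[:3,:3]@np.array(p)+T[:3,3]
    if fish:
        r=np.hypot(c[0],c[1]);t=np.arctan2(r,c[2]);x,y=c[0]/r*t,c[1]/r*t
    else:x,y=c[0]/c[2],c[1]/c[2]
    return K[0,0]*x+K[0,2],K[1,1]*y+K[1,2]
E
python3 - <<'E'
from h import *
snap("top","top1",scale=1.55);snap("scene","sc1",scale=1.55)
o=ctrl.get_obs();print(o)
E
```

```text
{'time_s': 0.1, 'qpos': array([ 1.07040031e+00,  3.00403004e-01,  1.52149515e+00, -2.87219954e-05,
        1.32065726e+00, -6.65568785e-02]), 'joint_vel': array([ 8.16781226e-05, -1.81585194e-03,  1.95636484e-04,  1.47531209e-03,
        1.35854050e-03, -4.86116322e-04]), 'tau': array([ 1.86628225e-03, -5.32637107e+01, -3.53289592e+01,  7.09380442e-02,
        2.34230363e-02, -4.07559980e-05]), 'ee_pos': array([0.23108122, 0.49886385, 0.20496002]), 'eef_rot': array([-3.14063017e+00, -3.62719015e-05,  2.70776062e+00]), 'force': array([-0.46937014, -0.0443555 , -0.06482988]), 'moment': array([ 0.0295972 , -0.03159117, -0.02154447]), 'grip_force': 0.0, 'grip_width': 0.09423501726301506}
```

View pics/top1.png

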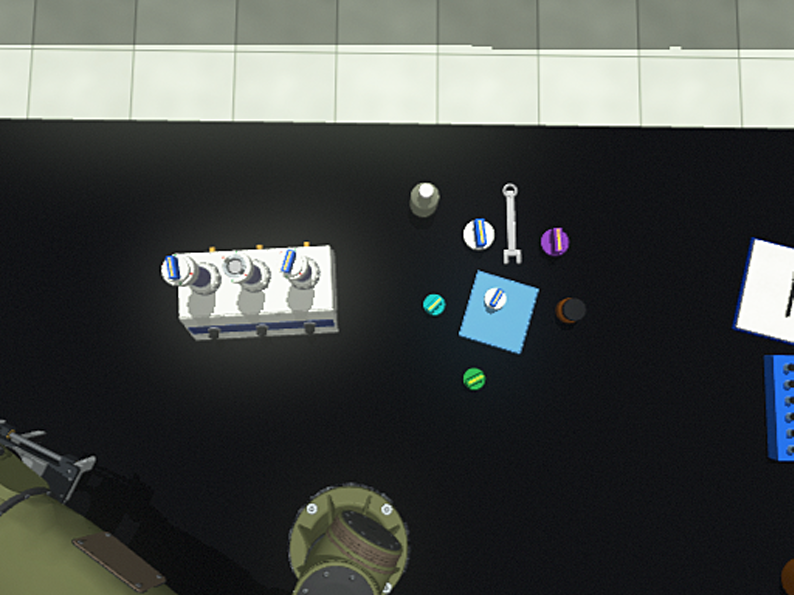

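View pics/sc1.png

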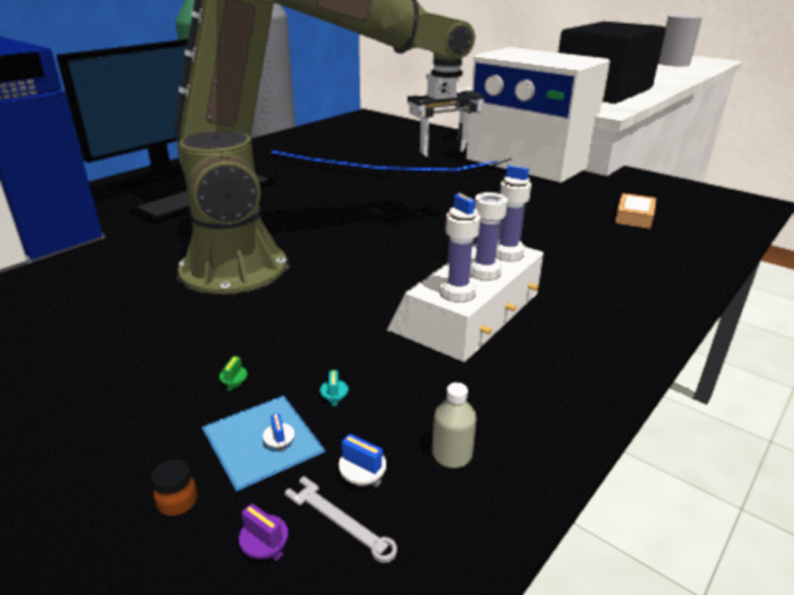

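The top view shows the small white cap with the blue bar on the mat at about (495,299), and the open column in the middle at about (236,266). The larger white cap at (479,234) is the look-alike.

```bash
python3 - <<'E'
from h import *
s=1.55
im=np.load('pics/top1.npz')['im']
a=cv2.resize(im[150:200,100:220],None,fx=6.5,fy=6.5,interpolation=cv2.INTER_CUBIC)
b=cv2.resize(im[170:220,260:380],None,fx=6.5,fy=6.5,interpolation=cv2.INTER_CUBIC)
cv2.imwrite('pics/cr.png',np.vstack([a,b])[:580,:,::-1])
print('cap',atz('top1',496/s,297/s,.046)); print('mouth',atz('top1',236/s,266/s,.257))
print('left cap',atz('top1',172/s,267/s,.29),'right cap',atz('top1',288/s,262/s,.29))
for p in [(475,271),(538,289),(521,353),(460,335)]:print('mat',atz('top1',p[0]/s,p[1]/s,.003))
for p in [(178,252),(330,246),(337,318),(184,320)]:print('deck',atz('top1',p[0]/s,p[1]/s,.105))
E
```

```text
cap [ 0.5282063  -0.30570664  0.046     ]
mouth [0.56149092 0.19235477 0.257     ]
left cap [0.55430849 0.29344957 0.29      ] right cap [0.5652121  0.09422963 0.29      ]
mat [ 0.58874667 -0.26684894  0.003     ]
mat [ 0.55034948 -0.40565478  0.003     ]
mat [ 0.40977627 -0.36691916  0.003     ]
mat [ 0.44751774 -0.23381006  0.003     ]
deck [0.60836757 0.35201286 0.105     ]
deck [0.62421986 0.04292515 0.105     ]
deck [0.47745399 0.02571492 0.105     ]
deck [0.47015222 0.33375397 0.105     ]
```

View pics/cr.png

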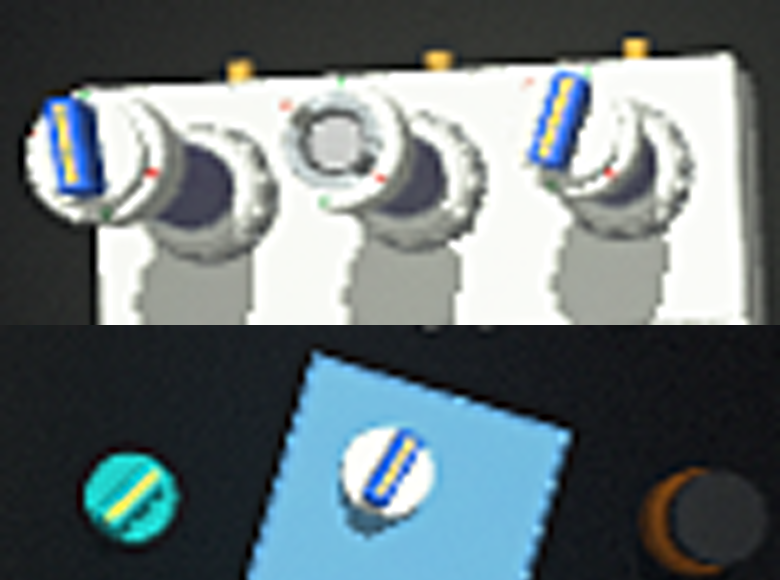

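Rim marks on the open head: red dots at about (286,104) and (381,178), so the slot is near +52°. Green bars at (341,82) and (324,203), so the pocket is near −8°. The cap bar runs at about −26° in the world frame, which already matches the tool yaw. Moving to the cap now.

```bash
python3 -m pendant '[[[1.4,-3.7,0.3],0],[[1.4,-3.7,0.3],0],[[1.4,-3.7,0.3],0],[[1.4,-3.7,0.3],0],[[1.4,-3.7,0.3],0],[[1.4,-3.7,0.3],0],[[1.4,-3.7,0.3],0],[[1.4,-3.7,0.3],0],[[1.4,-3.7,0.3],0],[[1.4,-3.7,0.3],0],[[1.4,-3.7,-0.6],0],[[1.4,-3.7,-0.6],0],[[1.4,-3.7,-0.6],0],[[1.4,-3.7,-0.6],0],[[1.4,-3.7,-0.6],0],[[1.4,-3.7,-0.6],0],[[1.4,-3.7,-0.6],0],[[1.4,-3.7,-0.6],0],[[1.4,-3.7,-0.6],0],[[1.4,-3.7,-0.6],0]]' 0.6 50
python3 -m pendant '[[[0,0,0],0],[[0,0,0],0],[[0,0,0],0]]'
python3 - <<'E'
from h import *
snap("wrist","w1",scale=1.55)
o=ctrl.get_obs();print(o['ee_pos'],o['eef_rot'],o['qpos'])
print(proj('w1',[.528,-.306,.046],1))
E
```

```text
time_s: 1.77
ee_pos: [0.5113, -0.243, 0.1747]
eef_rot: [3.142, -0.001, 2.707]
force: [0.7, 1.1, 0.2]
grip_width: 0.0561
grip_force: 0.0
time_s: 2.02
ee_pos: [0.5109, -0.2405, 0.1751]
eef_rot: [3.141, -0.001, 2.708]
force: [0.1, 0.3, 0.5]
grip_width: 0.0564
grip_force: 0.0
[ 0.51101415 -0.24008544  0.17558481] [ 3.14148095e+00 -1.35450306e-04  2.70842546e+00] [-5.04133391e-01  3.57533284e-01  1.51575930e+00  1.06653000e-04
  1.26844310e+00 -1.64179428e+00]
(np.float64(211.5818878415683), np.float64(224.70541478791986))
```

View pics/w1.png

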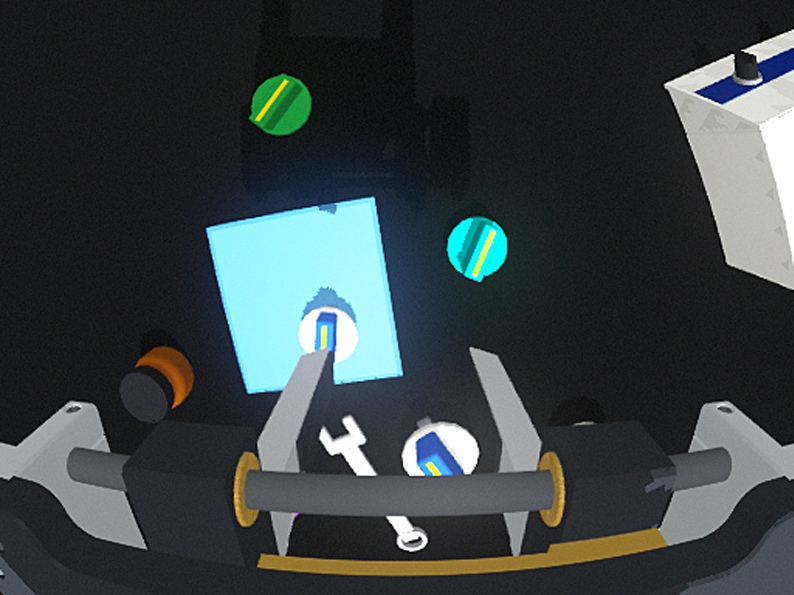

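The wrist view shows the cap's white flange centred at about (329,335) and the yellow line from (325,325) to (323,350).

```bash
python3 - <<'E'
from h import *
s=1.55
d=np.load('pics/w1.npz')['im'];h=cv2.cvtColor(d,cv2.COLOR_RGB2HSV)
m=((h[...,0]>20)&(h[...,0]<38)&(h[...,1]>90)&(h[...,2]>90)).astype(np.uint8);m[:195]=0;m[240:]=0;m[:,:190]=0;m[:,230:]=0
v,u=np.nonzero(m);print(len(u),u.mean(),v.mean())
P=np.array([atz('w1',a,b,.046,True)[:2] for a,b in zip(u,v)]);print('line centre',P.mean(0),(P.min(0)+P.max(0))/2)
w,V=np.linalg.eigh(np.cov(P.T));print('angle',np.degrees(np.arctan2(V[1,1],V[0,1])),np.sqrt(w*12))
print('flange',atz('w1',329/s,335/s,.022,True))
E
```

```text
28 208.5 217.5
line centre [ 0.51884977 -0.3051358 ] [ 0.5188837  -0.30516446]
angle 151.9680770858598 [0.00201002 0.0171027 ]
flange [ 0.52567189 -0.30780506  0.022     ]
```

```bash
python3 -m pendant '[[[0.4,-1.7,-1.5],-0.055],[[0.4,-1.7,-1.5],0],[[0.4,-1.7,-1.5],0],[[0.35,-1.6,-1.5],0],[[0,0,0],0],[[0,0,0],0],[[0,0,0],0]]'
python3 - <<'E'
from h import *
snap("wrist","w2",(130,180,390,370),3)
o=ctrl.get_obs();print(o['ee_pos'],o['eef_rot'])
print(np.array(proj('w2',[.5265,-.307,.046],1)))
E
```

```text
time_s: 2.65
ee_pos: [0.527, -0.3069, 0.1166]
eef_rot: [3.142, 0.001, 2.654]
force: [-0.1, 0.2, -0.7]
grip_width: 0.0568
grip_force: 0.0
[ 0.52711453 -0.3069929   0.11687301] [-3.14151161e+00  1.71792717e-03  2.65389437e+00]
[257.66682907 204.38417708]
```

View pics/w2.png

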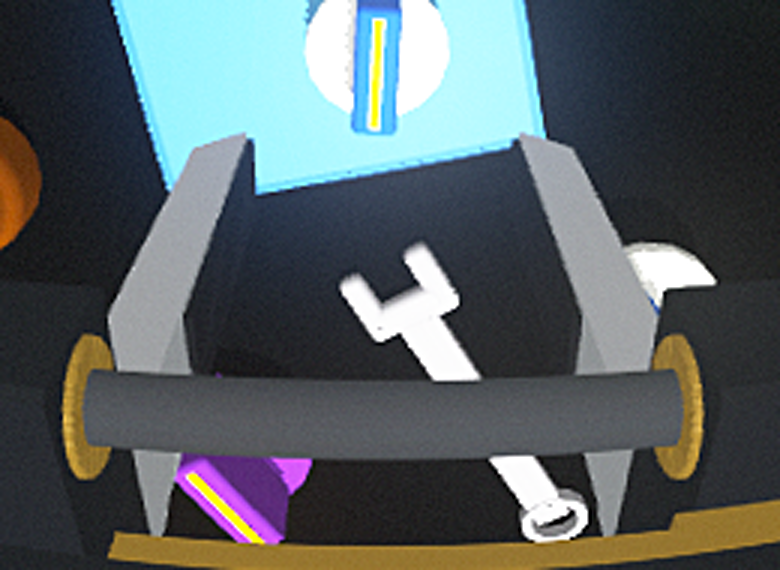

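The bar's yellow line runs from (378,18) to (375,130) in the crop, well centred between the fingers.

```bash
python3 - <<'E'
from h import *
f=lambda u,v,z:atz('w2',u/3+130,v/3+180,z,True)
a,b=f(378,18,.046),f(375,130,.046);d=a-b
print(a,b,(a+b)/2,np.linalg.norm(d),np.degrees(np.arctan2(d[1],d[0])))
print('flange',(f(305,52,.022)+f(449,52,.022))/2, np.linalg.norm(f(305,52,.022)-f(449,52,.022)))
E
```

```text
[ 0.51092122 -0.30039052  0.046     ] [ 0.54138483 -0.31761851  0.046     ] [ 0.52615302 -0.30900452  0.046     ] 0.034997651839556346 150.51067847621064
flange [ 0.52632908 -0.30909647  0.022     ] 0.046406666326791426
```

```bash
python3 -m pendant '[[[-0.09,-0.2,-1.7],-0.027],[[0,0,-2.5],0],[[0,0,-2.5],0],[[0,0,-1.5],0],[[0,0,-1.0],0],[[0,0,0],0],[[0,0,0],0],[[0,0,0],0]]'
```

```text
time_s: 3.37
ee_pos: [0.5265, -0.3101, 0.0251]
eef_rot: [-3.141, 0.002, 2.626]
force: [0.2, -0.3, -0.9]
grip_width: 0.0561
grip_force: 0.0
```

```bash
python3 -m pendant '[[[0,0,0],0],[[0,0,0],0],[[0,0,0],0],[[0,0,0],0],[[0,0,0],0],[[0,0,0],0],[[0,0,0],0],[[0,0,0],0]]' 0 50
python3 -m pendant '[[[0,0,1],0],[[0,0,3],0],[[0,0,4],0],[[0,0,4],0],[[0,0,4],0],[[0,0,4],0],[[0,0,4],0],[[0,0,4],0],[[0,0,1],0],[[0,0,0],0],[[0,0,0],0]]'
```

```text
time_s: 4.03
ee_pos: [0.5258, -0.3099, 0.0234]
eef_rot: [-3.142, -0.0, 2.626]
force: [-0.0, -0.5, 0.7]
grip_width: 0.0138
grip_force: 50.0
time_s: 4.95
ee_pos: [0.5256, -0.3098, 0.3129]
eef_rot: [3.142, -0.0, 2.626]
force: [0.7, -0.0, -1.0]
grip_width: 0.0136
grip_force: 50.0
```

```bash
python3 -m pendant '[[[0.45,3.44,0.5],0.118],[[0.45,3.44,0.5],0.118],[[0.45,3.44,0.5],0.118],[[0.45,3.44,0.5],0.118],[[0.45,3.44,0.5],0.118],[[0.45,3.44,0.5],0.118],[[0.45,3.44,0.5],0.118],[[0.45,3.44,0],0.118],[[0.45,3.44,0],0.118],[[0.45,3.44,0],0.118],[[0.45,3.44,0],0.118],[[0.45,3.44,0],0.118],[[0.45,3.44,0],0],[[0.45,3.44,0],0],[[0.45,3.44,0],0],[[0.45,3.44,0],0],[[0,0,0],0],[[0,0,0],0],[[0,0,0],0],[[0,0,0],0]]'
python3 - <<'E'
from h import *
snap("wrist","w3",(130,100,390,290),3)
o=ctrl.get_obs();print(o['ee_pos'],o['eef_rot'],o['qpos'][5])
print(np.array(proj('w3',[.5615,.192,.257],1)))
E
```

```text
time_s: 6.62
ee_pos: [0.5978, 0.2394, 0.3476]
eef_rot: [3.141, -0.001, -2.243]
force: [0.0, -1.4, -0.1]
grip_width: 0.0135
grip_force: 50.0
[0.59783091 0.23928085 0.34809572] [ 3.14134007e+00 -6.02858102e-04 -2.24278292e+00] -2.1457210411496868
[254.78331115 135.3071463 ]
```

View pics/w3.png

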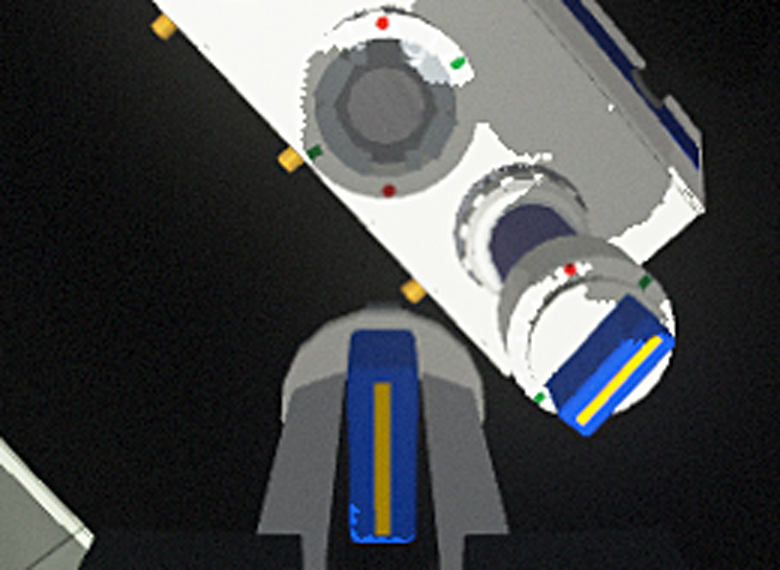

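The mouth is clear: red dots at (382,22) and (389,190), green bars at (458,62) and (314,152). The held cap's line runs from (383,383) to (382,535).

```bash
python3 - <<'E'
from h import *
f=lambda p,z:atz('w3',p[0]/3+130,p[1]/3+100,z,True)[:2]
for z in (.254,.257,.260):
    r1,r2,g1,g2=[f(p,z) for p in [(382,22),(389,190),(458,62),(314,152)]]
    a=lambda d:np.degrees(np.arctan2(d[1],d[0]))
    print(z,(r1+r2)/2,(g1+g2)/2,np.linalg.norm(r1-r2),np.linalg.norm(g1-g2),a(r1-r2)%180,a(g1-g2)%180)
b1,b2=f((383,383),.3695),f((382,535),.3695);print('bar',(b1+b2)/2,np.linalg.norm(b1-b2),a(b1-b2)%180)
# held-cap axis from yaw
o=ctrl.get_obs();print(o['ee_pos'],np.degrees(o['eef_rot'][2])%180)
E
```

```text
0.254 [0.55914103 0.1945066 ] [0.55918381 0.19451993] 0.052081614076047986 0.052217307274322014 53.926519126507415 173.82975736596612
0.257 [0.5589918 0.1942925] [0.55903412 0.19430569] 0.05151015518665387 0.051644359508560195 53.926519126507415 173.8297573659661
0.26 [0.55884258 0.1940784 ] [0.55888443 0.19409144] 0.05093869629725973 0.051071411742798486 53.926519126507415 173.82975736596612
bar [0.5970999  0.24042122] 0.034413261110642246 51.2217951914883
[0.59783091 0.23928085 0.34809572] 51.498004262952236
```

```bash
python3 -m pendant '[[[-1.28,-1.52,0],0.044],[[-1.28,-1.52,0],0],[[-1.28,-1.52,0],0],[[0,0,-2],0],[[0,0,-2],0],[[0,0,-1.4],0],[[0,0,-0.6],0],[[0,0,0],0],[[0,0,0],0],[[0,0,0],0]]'
python3 - <<'E'
from h import *
c=snap("scene","s2",(270,90,360,190),6)
E
```

```text
time_s: 7.5
ee_pos: [0.5597, 0.1947, 0.2897]
eef_rot: [-3.141, 0.001, -2.198]
force: [-0.2, -0.8, -0.9]
grip_width: 0.0132
grip_force: 50.0
```

View pics/s2.png

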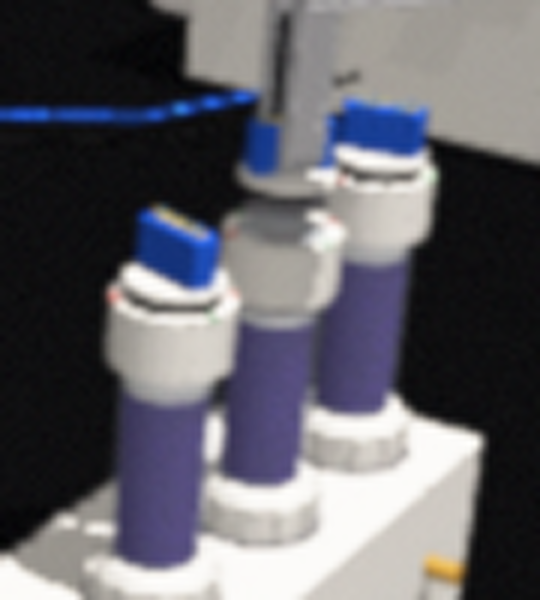

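The cap hangs over the open head, axis centred to within a pixel or two (head centre about (285,270), gripper about (288,150)). Now lowering by feel.

```bash
python3 -m pendant '[[[0,0,-0.3],0],[[0,0,-0.3],0],[[0,0,-0.2],0],[[0,0,-0.1],0],[[0,0,0],0],[[0,0,0],0]]'
python3 -m pendant '[[[0,0,-0.1],0],[[0,0,-0.1],0],[[0,0,0],0],[[0,0,0],0]]'
```

```text
time_s: 8.05
ee_pos: [0.5594, 0.1948, 0.2794]
eef_rot: [-3.142, -0.0, -2.197]
force: [0.5, 0.7, -0.4]
grip_width: 0.0139
grip_force: 50.0
time_s: 8.38
ee_pos: [0.5594, 0.1948, 0.2774]
eef_rot: [-3.141, -0.0, -2.197]
force: [0.6, -1.0, -1.3]
grip_width: 0.0136
grip_force: 50.0
```

```bash
for i in 1 2 ; do python3 -m pendant '[[[0,0,-0.1],0],[[0,0,-0.1],0],[[0,0,0],0],[[0,0,0],0]]' | egrep 'ee_pos|force'; done
```

```text
ee_pos: [0.5594, 0.1948, 0.2753]
force: [1.6, -0.5, -1.0]
grip_force: 50.0
ee_pos: [0.5594, 0.1948, 0.2734]
force: [2.0, -1.2, -1.4]
grip_force: 50.0
```

```bash
for i in 1 2 3; do python3 -m pendant '[[[0,0,-0.1],0],[[0,0,0],0],[[0,0,0],0]]' | egrep 'ee_pos|force'; done; python3 -c "
from h import *;print(ctrl.get_obs()['moment'])"
```

```text
ee_pos: [0.5594, 0.1948, 0.2726]
force: [1.6, -1.4, 1.1]
grip_force: 50.0
ee_pos: [0.5594, 0.1949, 0.2717]
force: [0.3, -1.9, 4.0]
grip_force: 50.0
ee_pos: [0.5595, 0.1949, 0.2709]
force: [0.7, -1.2, 5.7]
grip_force: 50.0
[-0.33178376 -0.22040781 -0.02690076]
```

Spring contact is at TCP z≈0.273, slope about 2.4 N/mm, so the lugs are in the slots. Pressing further in small steps.

```bash
for i in 1 2 3; do python3 -m pendant '[[[0,0,-0.1],0],[[0,0,-0.1],0],[[0,0,0],0],[[0,0,0],0]]' | egrep 'ee_pos|force'; done
```

```text
ee_pos: [0.5595, 0.1949, 0.2694]
force: [-0.9, -1.8, 10.1]
grip_force: 50.0
ee_pos: [0.5596, 0.1949, 0.268]
force: [-0.9, -2.0, 12.3]
grip_force: 50.0
ee_pos: [0.5596, 0.1949, 0.2665]
force: [-1.9, -2.8, 17.2]
grip_force: 50.0
```

```bash
python3 -m pendant '[[[0,0,-0.08],0],[[0,0,-0.08],0],[[0,0,0],0],[[0,0,0],0]]' | egrep 'ee_pos|force'; python3 -c "
from h import *;o=ctrl.get_obs();print(o['force'],o['moment'],o['ee_pos'])"
```

```text
ee_pos: [0.5597, 0.195, 0.2655]
force: [-3.1, -2.3, 20.1]
grip_force: 50.0
[-3.10725694 -2.27196033 20.06273226] [-0.48746901  0.66304862 -0.04321361] [0.55968942 0.19496233 0.26545373]
```

```bash
for i in 1 2; do python3 -m pendant '[[[0,0,0],-0.08],[[0,0,0],-0.08],[[0,0,0],0],[[0,0,0],0]]' | egrep 'ee|force'; python3 -c "
from h import *;o=ctrl.get_obs();print('mz',o['moment'])";done
```

```text
ee_pos: [0.56, 0.1952, 0.2655]
eef_rot: [-3.14, 0.004, -2.358]
force: [-0.4, -0.5, 19.5]
grip_force: 50.0
mz [-0.17523961  0.26381561 -0.10793093]
ee_pos: [0.5601, 0.1953, 0.2656]
eef_rot: [-3.14, 0.005, -2.518]
force: [0.4, 0.2, 20.2]
grip_force: 50.0
mz [-0.01617478  0.07188175 -0.0576578 ]
```

```bash
for i in 1 2 3; do python3 -m pendant '[[[0,0,0],-0.1],[[0,0,0],-0.1],[[0,0,0],0],[[0,0,0],0]]' | egrep 'ee|force: \['; python3 -c "
from h import *;o=ctrl.get_obs();print('mz',o['moment'])";done
```

```text
ee_pos: [0.5601, 0.1953, 0.2656]
eef_rot: [-3.141, 0.005, -2.718]
force: [0.9, -0.1, 19.4]
mz [ 0.05530752  0.0062526  -0.09125693]
ee_pos: [0.5601, 0.1953, 0.2656]
eef_rot: [3.141, 0.005, -2.918]
force: [-0.3, -0.9, 19.4]
mz [ 0.03805931 -0.05237568 -0.06505066]
ee_pos: [0.5601, 0.1953, 0.2656]
eef_rot: [3.14, 0.005, -3.118]
force: [0.1, -0.1, 19.1]
mz [-0.03173979 -0.03559212 -0.01604851]
```

```bash
for r in 1 2 3; do python3 -m pendant '[[[0,0,0],-0.04],[[0,0,0],0],[[0,0,0],0]]' | egrep 'eef|force: \['; python3 -c "
from h import *;o=ctrl.get_obs();print('mz',o['moment'][2])";done
```

```text
eef_rot: [3.14, 0.005, 3.126]
force: [-0.1, -0.1, 20.1]
mz 0.05809831539802619
eef_rot: [3.14, 0.005, 3.086]
force: [0.3, 0.0, 20.0]
mz 0.01748829804408326
eef_rot: [3.139, 0.005, 3.046]
force: [1.0, 0.7, 20.2]
mz 0.06736985550954824
```

```bash
for r in 1 2; do python3 -m pendant '[[[0,0,0],-0.02],[[0,0,0],0],[[0,0,0],0]]' | egrep 'eef|force: \['; python3 -c "
from h import *;o=ctrl.get_obs();print('mz',o['moment'][2])";done
```

```text
eef_rot: [3.139, 0.005, 3.026]
force: [1.2, -0.3, 20.1]
mz -0.006176766592519603
eef_rot: [3.139, 0.005, 3.006]
force: [0.9, 1.3, 18.7]
mz 0.09759491732869138
```

```bash
for r in 1 2; do python3 -m pendant '[[[0,0,0.1],0],[[0,0,0.1],0],[[0,0,0],0],[[0,0,0],0]]' | egrep 'ee|force: \['; python3 -c "
from h import *;o=ctrl.get_obs();print('mz',o['moment'])";done
```

```text
ee_pos: [0.5601, 0.1953, 0.2671]
eef_rot: [3.139, 0.004, 3.006]
force: [1.4, -0.2, 16.2]
mz [ 0.06272044 -0.26298841  0.07210375]
ee_pos: [0.56, 0.1953, 0.2686]
eef_rot: [3.14, 0.003, 3.006]
force: [2.4, 0.4, 13.2]
mz [ 0.10871354 -0.49118391  0.08954931]
```

```bash
for r in 1 2; do python3 -m pendant '[[[0,0,0.06],0],[[0,0,0],0],[[0,0,0],0]]' | egrep 'ee_pos|force: \['; done; python3 -c "
from h import *;o=ctrl.get_obs();print('m',o['moment'])"
```

```text
ee_pos: [0.56, 0.1953, 0.269]
force: [2.7, 1.2, 10.8]
ee_pos: [0.56, 0.1952, 0.2694]
force: [2.4, 0.8, 10.7]
m [ 0.20071559 -0.59271715  0.04961835]
```

```bash
python3 -m pendant '[[[0,0,0],0],[[0,0,0],0],[[0,0,0],0],[[0,0,0],0],[[0,0,0],0],[[0,0,0],0]]' 0.45
python3 -m pendant '[[[0,0,1],0],[[0,0,2],0],[[0,0,3],0],[[0,0,3],0],[[1,0,3],0],[[2.5,0,0],0],[[2.5,0,0],0],[[0,0,0],0],[[0,0,0],0],[[0,0,0],0]]'
python3 - <<'E'
from h import *
snap("wrist","w4");snap("scene","s3")
a=np.load('pics/w4.npz')['im'][60:250,130:390];b=np.load('pics/s3.npz')['im'][90:190,270:360]
a=cv2.resize(a,None,fx=1.7,fy=1.7*1.5,interpolation=3)[:480] if 0 else cv2.resize(a,(440,322),interpolation=2)
b=cv2.resize(b,(350,389),interpolation=2)
c=np.zeros((389,790,3),np.uint8);c[:322,:440]=a;c[:,440:]=b;cv2.imwrite('pics/chk.png',c[:,:,::-1])
E
```

```text
time_s: 15.72
ee_pos: [0.5595, 0.1952, 0.2689]
eef_rot: [3.14, 0.001, 3.006]
force: [0.8, 0.8, 7.9]
grip_width: 0.0415
grip_force: 4.4
time_s: 16.55
ee_pos: [0.6189, 0.195, 0.3879]
eef_rot: [-3.141, -0.001, 3.006]
force: [0.1, 0.6, 0.4]
grip_width: 0.0422
grip_force: 0.0
```

View pics/chk.png

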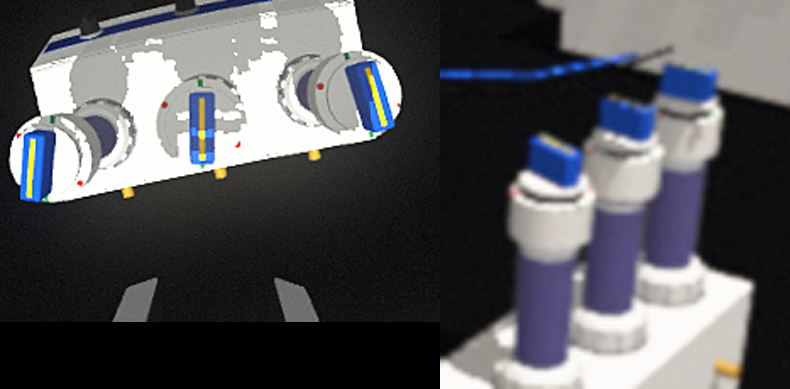

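The wrist view shows the bar at (202,128) lined up with the green mark at (200,82). The scene view shows the cap upright at the same seating as its neighbours, and the gripper is clear.

```bash
python3 -c "
from station import ctrl;print(ctrl.hand_in())"
```

```text
the job is handed in; nothing more can be done
None
```

The cap is locked upright in the open column and the job is handed in after about 17 s; the press peaked at about 20 N, with almost no twisting load, and nothing else was touched.

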